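Index the specimen stage to its unloading stop and take out the rock slab

ROBOT

A 6-joint arm with a two-finger parallel gripper is mounted at the origin on the work surface. World frame = base frame: x ahead of the robot, y to its left, z up, the work surface at z = 0. Lengths are in m, angles in rad, forces in N, time in s.
With the tool pointing down it reaches from about 0.275 to 0.725 m from the base axis. Payload 15.9 kg.
Tool frame: the origin (TCP) lies midway between the tips of the shut fingers; the grasp point (between the pads) lies 19 mm behind it; z points along the fingers, y is the line along which they close (so a half turn about z gives the same grasp; the last joint's range is limited). The gripper opens to 85 mm and grips with 20 to 120 N. Pads are 22 mm wide; open, the fingers measure 114 mm over their backs; the gripper's body (76 mm by 85 mm) begins 54 mm behind the grasp point. The pads swing forward as they close: fully open they stand 13 mm farther back than shut.
Start: joints at [-1.321, 0.213, -0.034, 1.323, 0, 1.571], TCP at [0.124, -0.484, 0.231] pointing down, gripper open.
Joint ranges: [-2.98, 2.98], [-0.74, 1.72], [-1.14, 1.35], [-2.1, 2.04], [-1.57, 1.44], [-3.14, 3.14]. Speed limits (rad/s): [1.89, 1.89, 2.39, 2.57, 3.14, 3.14].

INTERFACE

Orientations are given as a rotation vector (axis times angle).
In Python, from bench import r gives the robot as it stands.
- The arm moves only by the tool arm_command, never from a script. Its argument "motion" is a list that holds one entry, the list of rows, each a list of 5 numbers: the opening, from 0 (shut) to 1 (fully open), then the shift along the tool's x, y, z in cm, then the turn about the tool's z in rad. In form: [[[gripper, dx, dy, dz, spin], ...]]. A call has 1 to 8 rows; each row is the pose to reach, as a shift and turn from the pose commanded when the call began, along the tool's axes at that moment; what a row does not reach only later rows make up. A row lasts 1/12 s, in which the tool goes at most 41.7 mm and 7.16 degrees, less where a joint would pass 70% of its speed; a pose out of reach is approached as far as the arm can. A call with a gripper value outside its range is refused whole. The fingers move at their own pace and stop on an object; the grip force is fixed at half the most. Time passes only in rows, so rows that repeat a pose let the fingers close. It gives the time, the measured TCP pose, the force, the opening and the grip force at its end, in the units of the state.
- r.state(): the state, without advancing time (a new reading comes with each control period).
- r.get_image(name): name is "scene" or "top"; returns (picture, depth): 384x512x3 uint8, red, green, blue; 384x512 float32, m along the optical axis (not along the pixel's ray), 0 where there is no reading.
- r.camera_info(name): a dict with "fx", "fy", "cx", "cy" (pixels), "D" ([k1, k2, p1, p2, k3] as OpenCV has them; the pictures are not rectified), "T" (4x4, takes a point from camera to world coordinates). Camera axes: x right, y up, looking along -z (the intrinsics and any distortion apply to the point x, -y, -z); pixel columns grow to the right and rows downward; lengths in m; the calibration is good to about 2 mm. A picture is of the moment at which its call begins. camera_info takes no time and is no camera call.
- r.close_job(): hands the job in; it is judged then, once.
The state is a dict: "time": time; "joints": joint angles; "joint_vel": joint speeds; "tau": joint torques, N m; "eef_pos": TCP position; "ee_rot": TCP orientation; "wrist_force": force on the tool from outside, world axes, zero at the start; "wrist_torque": the same for the moment, N m; "width": finger opening in m; "grasp_force": force on a finger pad.
Only numpy, scipy, OpenCV 4.12 (cv2) and the standard library are available. Lean on these libraries where they do the work, as an engineer would, in place of code of your own. Each camera call takes 0.05 s, during which the arm holds its last target. There are 200 camera calls.

TASK

The camera stand's click-stop stage (24 clicks a turn) carries a sawn rock slab in its cradle: turn the stage by its red handle to the unloading stop, where the cradle's green lip points along the green mark on the stand's base, and let go so that it sits clicked home there. Then lift the slab's end clear of the lip and draw it out lengthwise from under the camera, and lay it flat in the white tray beside the other slab, letting go only once it is down. Leave the stage in its stop, do not knock the camera head, and leave everything else where it is.

Things in the scene. Friction and masses are not known exactly. Their poses are not given: they have to be found in the camera images.
- stand: Camera stand, fixed: steel base plate 290 x 200 mm (top 14 mm above the bench), column 28 mm thick, 0.39 m tall, round aluminium swivel base 164 mm across (top at 28 mm) with a black line at every click. Origin: on the bench on the swivel axis; z up; x points to the column, 150 mm away. The green unloading mark is on the -x side.
- stage: The swivel stage: aluminium disc 112 mm across with 24 steel pins round its rim. Origin on the bench on the swivel axis, axes as the cradle. A spring ball holds it every 15 deg (0.2618 rad). It starts clicked in 2 to 6 clicks short of the unloading stop: turn it counter-clockwise seen from above. Leaving a click takes about 0.5 N m, 5 N at the handle; let go within 5 deg of a stop it snaps in.
- handle: Upright red handle that turns the stage: round, 20 mm thick (24 mm foot), 51 mm tall, not revolving on its own. Origin: centre of its foot, 41 mm above the bench and 110 mm from the swivel axis, on the cradle's +y side; top 92 mm above the bench.
- cradle: Aluminium cradle on the stage, turning with it. Origin: on the swivel axis at its underside, 44 mm above the bench; x along it to the green lip (the stand's -x at the unloading stop); z up. Floor 5 mm above the origin; end stop at x = -88 mm; side rails 40 mm apart inside, 52 mm outside, 6 mm above the floor, from x = -90 to 30 mm.
- head: Camera, fixed, over the swivel axis. Origin on the bench on that axis, axes as the stand. Black ring light 96 mm across, underside 120 mm above the bench (47 mm over the slab); lens 54 mm wide above it, then a 58 mm box up to 0.3 m; arm to the column 189 to 211 mm high. It bars coming straight down on the slab or lifting it straight up: lean the tool 30 to 45 deg, wrist outwards past the lip.
- slab: The rock slab to unload: sandstone-coloured with brown bands, 166 x 36 x 24 mm (x, y, z), about 0.3 kg. Origin: centre of its underside; x along it, towards the lip; z up. It lies loosely in the cradle (about 2 mm play) under the ring light.
- slab_nose (a point): Underside of the slab's end at the lip (slab x = 83 mm).
- slab_tail (a point): Underside of the slab's other end (slab x = -83 mm).
- tray: White tray, fixed, 260 x 170 mm outside, walls 5 mm thick and 16 mm high, grey lining on its floor, which is 5 mm above the bench. Origin: centre of its underside; x along its length. The free place is around tray y = -22 mm; the other slab lies at about y = +56 mm, leaving 118 mm clear beside it.
- old_slab: Grey banded slab already in the tray, 150 x 36 x 24 mm, loose, along the tray's x. Origin: centre of its underside. Leave alone.
- duster: Blue and white spray can, 58 mm across, 0.19 m tall, loose. Origin: centre of its foot. Leave alone.
- carton: White carton 105 x 62 x 45 mm, loose. Origin: centre of its underside. Leave alone.
- jar: Amber jar, 60 mm across, 85 mm tall, loose. Origin: centre of its foot. Leave alone.
- fossil: Pale fossil lump about 85 x 60 x 55 mm, loose. Origin: centre of its underside. Leave alone.
- ore: Brown ore lump about 70 x 55 x 60 mm, loose. Origin: centre of its underside. Leave alone.
- lip_top (a point): Middle of the top edge of the cradle's green retaining lip: cradle x = 88 to 93 mm, 24 mm wide, top 9 mm above the cradle floor. From x = 30 mm to the lip the floor is a tongue only 24 mm wide, so the slab's sides are free to grip there.
There are look-alikes about, which are no part of the job. Leave any turquoise or yellow look-alike of the slab alone.

How it is judged:
On the way, in this order (a step that is already met when the one before it is completed fails the run):
1. the stage stands clicked in at its unloading stop (within 0.06 rad), let go and still (y of lip_top in the frame of stand between -0.0055 and 0.0055 m and x of each of lip_top, lip_top, lip_top in the frame of stand below -0.08 m and angular speed of each of stage, stage, stage below 0.05 rad/s and y of lip_top in the frame of stand between -0.0055 and 0.0055 m and y of lip_top in the frame of stand between -0.0055 and 0.0055 m and contact force between the fingers and handle below 0.3 N and contact force between the fingers and cradle below 0.3 N), for 0.3 s.
2. the slab is on its way out lengthwise over the lip: nose above the lip, tail still low between the rails or just past the swivel axis, in line with the cradle within 0.35 rad, the stage at its stop (y of lip_top in the frame of stand between -0.0055 and 0.0055 m and x of each of lip_top, lip_top, lip_top in the frame of stand below -0.08 m and y of lip_top in the frame of stand between -0.0055 and 0.0055 m and y of lip_top in the frame of stand between -0.0055 and 0.0055 m and z of slab_nose in the frame of cradle above 0.0145 m and x of slab_tail in the frame of cradle between -0.05 and 0.06 m and z of slab_tail in the frame of cradle below 0.06 m and angle between the x axis of slab and the x axis of cradle, either way round below 0.35 rad and y of slab_tail in the frame of cradle between -0.03 and 0.03 m), for 0.1 s.
3. the slab is down in the tray while still held (x of slab in the frame of tray between -0.06 and 0.06 m and y of slab in the frame of tray between -0.07 and 0.07 m and height (world z) of slab below 0.013 m and contact force between the fingers and slab above 1 N), for 0.05 s.
At the end, for the whole second after the job is handed in: The stage rests in its unloading stop (within 0.06 rad; lip over the green mark). The slab lies flat (within 0.06 rad) and still on the tray's floor, inside its walls, on its underside, the other slab within 15 mm of where it was, and is released (y of lip_top in the frame of stand between -0.0055 and 0.0055 m and x of each of lip_top, lip_top, lip_top in the frame of stand below -0.08 m and angular speed of each of stage, stage, stage below 0.05 rad/s and y of lip_top in the frame of stand between -0.0055 and 0.0055 m and y of lip_top in the frame of stand between -0.0055 and 0.0055 m and x of slab in the frame of tray between -0.05 and 0.05 m and y of slab in the frame of tray between -0.07 and 0.07 m and height (world z) of slab below 0.008 m and angle between slab's own z axis and vertical below 0.06 rad and linear speed of slab below 0.02 m/s); the robot touches nothing.
It fails at once if the camera head is pushed with more than 8 N (contact force between head and anything else above 8 N).
It fails at once if the other slab is shifted by more than 15 mm (distance of old_slab from where it was at the start of the episode above 0.015 m).
It fails at once if the spray can, carton, jar, fossil or ore lump is shifted by more than 30 mm (distance of any of duster, carton, jar, fossil, ore from where it was at the start of the episode above 0.03 m).
It also fails if it takes over 64 s, if anything falls off the work surface, if the arm or the gripper's body presses on something with over 40 N, if the wrist force passes 120 N, or if a joint passes its speed limit or range.

## Working session

There is one attempt and no reset: what is moved stays moved. The work goes in short steps, Python scripts to look and compute and a tool call to move; the robot and the scene stay as the last step left them, time stands still between calls to the robot, and variables do not carry over. Pictures are saved under pics/ and viewed, at most 10 in all, crops included, and the job is handed in when it is done.

Besides the shell and the picture viewer there is one more tool, called after "Emit:" as name(argument=value, ...) on one line, values as JSON. arm_command: Moves the arm, as the interface text tells. Its arguments: {"type":"object","properties":{"motion":{"type":"array","items":{"type":"array","items":{"type":"array","items":{"type":"number"}}}}},"required":["motion"]}

```bash
mkdir -p pics; ls; cat > h.py <<'E'
import numpy as np, cv2
from bench import r
from scipy.spatial.transform import Rotation as R
def grab(n,tag):
    p,d=r.get_image(n); cv2.imwrite(f'pics/{tag}.png',p[:,:,::-1]); np.save(f'pics/{tag}.npy',d); return p,d
def cloud(n,d):
    c=r.camera_info(n); K=np.array([[c['fx'],0,c['cx']],[0,c['fy'],c['cy']],[0,0,1]])
    v,u=np.mgrid[:d.shape[0],:d.shape[1]]
    q=cv2.undistortPoints(np.stack([u,v],-1).reshape(-1,1,2).astype(float),K,np.array(c['D'])).reshape(*d.shape,2)
    P=np.stack([q[...,0]*d,-q[...,1]*d,-d],-1); T=np.array(c['T']); return P@T[:3,:3].T+T[:3,3]
E
python3 - <<'E'
from h import *
for n in('top','scene'):
    p,d=grab(n,n+'0'); c=r.camera_info(n); print(n,np.round(c['T'],3).tolist(),c['fx'])
s=r.state(); print({k:np.round(v,3).tolist() for k,v in s.items()})
a=cv2.imread('pics/top0.png');cv2.imwrite('pics/top0b.png',cv2.resize(a,(800,600),interpolation=cv2.INTER_CUBIC))
a=cv2.imread('pics/scene0.png');cv2.imwrite('pics/scene0b.png',cv2.resize(a,(800,600),interpolation=cv2.INTER_CUBIC))
E
```

```text
pics
top [[-0.001, 0.998, -0.066, 0.387], [-1.0, -0.002, -0.01, -0.008], [-0.01, 0.066, 0.998, 1.273], [0.0, 0.0, 0.0, 1.0]] 479.88714740574835
scene [[0.199, -0.537, 0.82, 1.581], [0.98, 0.115, -0.162, -0.206], [-0.007, 0.836, 0.549, 0.831], [0.0, 0.0, 0.0, 1.0]] 468.0729308882837
{'time': 0.1, 'joints': [-1.321, 0.213, -0.035, 1.324, 0.0, 1.571], 'joint_vel': [-0.002, -0.002, 0.002, -0.0, 0.0, 0.001], 'tau': [-0.001, -68.725, 48.781, 0.012, -0.0, -0.0], 'eef_pos': [0.124, -0.484, 0.231], 'ee_rot': [-3.116, -0.391, 0.0], 'wrist_force': [-0.859, 0.548, -0.085], 'wrist_torque': [0.019, -0.029, -0.026], 'grasp_force': 0.0, 'width': 0.085}
```

View pics/top0b.png

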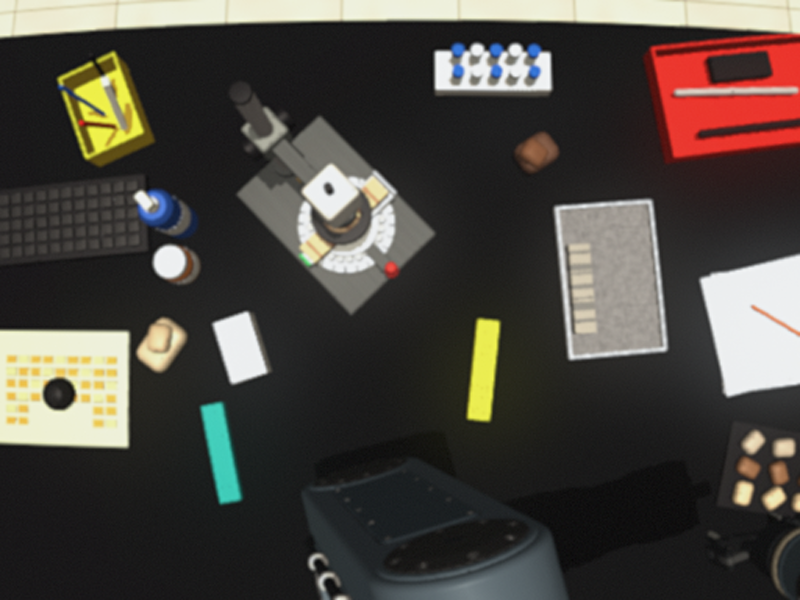

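View pics/scene0b.png

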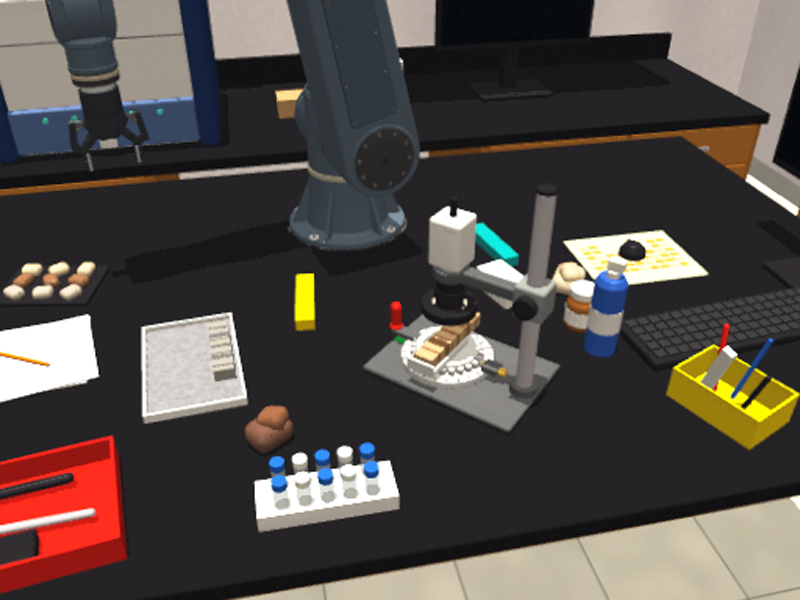

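The top view shows the stand at about (340,215), handle at (391,268), lip near (307,257), tray at (612,280) with the old slab on its left side. The sandstone slab with brown bands under the ring light, (375,190) to (315,248), is the target. The yellow (483,370) and turquoise (221,453) bars are look-alikes.

```bash
cat > m.py <<'E'
from h import *
def blob(P,m,big=True):
    n,l,s,_=cv2.connectedComponentsWithStats(m.astype(np.uint8)); k=1+np.argmax(s[1:,4]); return l==k
def rect(X):
    (c,s,a)=cv2.minAreaRect((X[:,:2]*1000).astype(np.float32)); return np.round(c,1),np.round(s,1),round(a,2)
E
python3 - <<'E'
from m import *
p=cv2.imread('pics/top0.png');P=cloud('top',np.load('pics/top0.npy'));h=cv2.cvtColor(p,cv2.COLOR_BGR2HSV).astype(int)
z=P[...,2];H,S,V=h[...,0],h[...,1],h[...,2]
v,u=np.mgrid[:384,:512]
reg=(u>140)&(u<290)&(v>60)&(v<210)
for nm,lo,hi in(('base',.008,.02),('ring',.021,.033),('disc',.036,.044)):
    m=reg&(z>lo)&(z<hi); m=blob(P,m); print(nm,m.sum(),np.median(z[m]),rect(P[m]))
red=reg&((H<6)|(H>174))&(S>150)&(V>80); X=P[red]; print('red',red.sum(),X[:, :3].mean(0),'top',X[X[:,2]>.085].mean(0), X[:,2].max())
gr=reg&(H>45)&(H<75)&(S>120)&(V>60); n,l,s,c=cv2.connectedComponentsWithStats(gr.astype(np.uint8))
for k in range(1,n): print('green',s[k],P[l==k].mean(0),P[l==k].min(0),P[l==k].max(0))
box=reg&(z>.285)&(z<.315); print('camtop',rect(P[blob(P,box)]))
sl=reg&(z>.065)&(z<.08); n,l,s,c=cv2.connectedComponentsWithStats(sl.astype(np.uint8))
for k in range(1,n):
  if s[k,4]>20: print('slab',s[k],P[l==k].mean(0),rect(P[l==k]))
reg=(u>345)&(u<435)&(v>120)&(v<235)
m=blob(P,reg&(z>.003)&(z<.05)); print('tray',rect(P[m]))
m=blob(P,reg&(z>.024)&(z<.04)); print('old',rect(P[m]))
a=cv2.imread('pics/top0.png')[90:210,145:280]; b=cv2.imread('pics/scene0.png')[190:275,230:365]
cv2.imwrite('pics/c0.png',np.vstack([cv2.resize(a,(440,391),interpolation=3)[:330],cv2.resize(b,(440,277),interpolation=3)[:270]]))
E
```

```text
base 2155 0.01289683414481324 (array([574.5, 150.7]), array([289.3,  95.7]), 44.13)
ring 254 0.02696082724168203 (array([524.1,  92.3]), array([94.2, 32.5]), 87.37)
disc 417 0.04084538352883782 (array([562.2,  62.6]), array([102.5,  91.4]), 75.81)
red 63 [0.50668086 0.01447881 0.06925462] top [0.5088409  0.01586697 0.08929703] 0.09394633887297132
green [193 165   5   5   5] [0.52323356 0.15680025 0.05453085] [0.51809681 0.15164513 0.0532901 ] [0.52855696 0.16218048 0.05543724]
camtop (array([588.9,  92.4]), array([56.7, 57.6]), 43.01)
slab [238 110  15  14  30] [0.65034076 0.02818131 0.06735728] (array([650.6,  29.1]), array([49.7,  4.2]), 44.48)
slab [230 114  18  19 161] [0.63480305 0.04448478 0.07109853] (array([633.9,  47.1]), array([35.3, 34.6]), 43.91)
slab [207 133  23  15  57] [0.58210629 0.08845353 0.0719509 ] (array([584.5,  91.6]), array([25.7, 60.2]), 22.75)
slab [193 148  21  21 217] [0.54471133 0.13740147 0.0718883 ] (array([546.9, 137.2]), array([36.5, 42.9]), 45.09)
tray (array([ 501.9, -359.3]), array([275.4, 182.4]), 2.95)
old (array([ 480.2, -304.1]), array([148.8,  39.3]), 4.0)
```

View pics/c0.png

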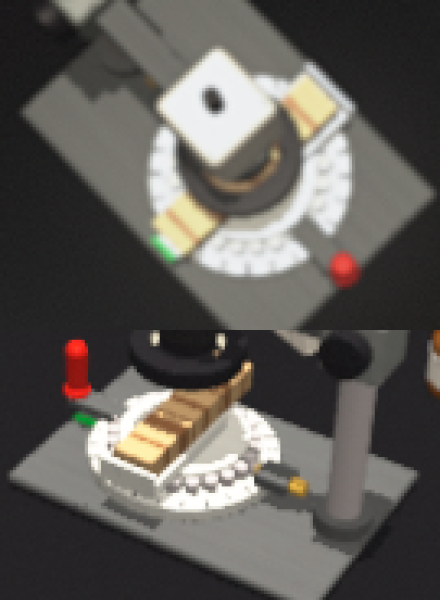

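The crop confirms the banded sandstone slab in the cradle, with its lip at crop (165,247). The green mark is under the red handle at (85,420) in the lower half. The stage is at about 134° and the stop at about 224°, so 6 clicks, and the handle goes from 224° to 314°. I'll push it with shut fingers from its trailing side.

```bash
cat > plan.py <<'E'
from h import *
A=np.array([.5885,.092])
def pol(a,rad,tr=0):   # point at polar angle a deg about axis, shifted tr along ccw tangent
    a=np.radians(a); return A+rad*np.array([np.cos(a),np.sin(a)])+tr*np.array([-np.sin(a),np.cos(a)])
def rel(wps):  # wps: x,y,z,azY(deg) -> dx,dy,dz cm, spin
    s=r.state(); M=R.from_rotvec(s['ee_rot']).as_matrix(); az=np.degrees(np.arctan2(M[1,1],M[0,1]))
    print('t',s['time'],'tcp',np.round(s['eef_pos'],4),'azY',round(az,1),'tilt',np.round(M[2,2],4),'w',round(s['width'],3),'j',np.round(s['joints'],2),'F',np.round(s['wrist_force'],1))
    for x,y,z,a in wps:
        d=M.T@(np.array([x,y,z])-s['eef_pos'])*100; print(np.round(d,1),round(-np.radians((a-az+180)%360-180),2))
E
python3 - <<'E'
from plan import *
x,y=pol(223.7,.113,-.034); print(x,y); rel([(x,y,.16,44)])
E
```

```text
0.48331471053560565 0.03851117050924033
t 0.1 tcp [ 0.1235 -0.4842  0.2308] azY -75.7 tilt -1.0 w 0.085 j [-1.32  0.21 -0.03  1.32  0.    1.57] F [-0.9  0.5 -0.1]
[ 47.8 -41.7   7.1] -2.09
```

Emit:
arm_command(motion=[[[0,6,-5,0,-0.12],[0,12,-10.5,0,-0.24],[0,18,-15.7,0,-0.36],[0,24,-21,0,-0.48],[0,30,-26,0,-0.6],[0,36,-31.4,0,-0.72],[0,42,-36.6,0,-0.84],[0,47.8,-41.7,0,-0.96]]])

```text
time: 0.77
eef_pos: [0.3135, -0.2083, 0.2313]
ee_rot: [2.579, 1.794, 0.0]
wrist_force: [1.3, -0.9, 0.5]
width: -0.0001
grasp_force: 0.0
```

```bash
python3 - <<'E'
from plan import *
x,y=pol(223.7,.113,-.034); rel([(x,y,.16,44),(x,y,.059,44)])
E
```

```text
t 0.7667 tcp [ 0.3135 -0.2083  0.2313] azY -20.4 tilt -1.0 w -0.0 j [-0.59 -0.04 -0.32  1.3   0.    1.34] F [ 1.3 -0.9  0.5]
[29.1  7.3  7.1] -1.12
[29.1  7.3 17.2] -1.12
```

Emit:
arm_command(motion=[[[0,4,1,0,-0.12],[0,8,2,0,-0.24],[0,12,3,0,-0.36],[0,16,4,0,-0.48],[0,20,5,0,-0.6],[0,24,6,2,-0.72],[0,29.1,7.3,4,-0.84],[0,29.1,7.3,7.1,-0.96]]])

```text
time: 1.43
eef_pos: [0.4879, 0.0399, 0.1621]
ee_rot: [1.453, 2.78, 0.006]
wrist_force: [1.6, -0.3, 0.3]
width: -0.0001
grasp_force: 0.0
```

```bash
python3 - <<'E'
from plan import *
x,y=pol(223.7,.113,-.034); rel([(x,y,.16,44),(x,y,.059,44)])
E
```

```text
t 1.4333 tcp [0.4879 0.0399 0.1621] azY 34.8 tilt -1.0 w -0.0 j [ 0.08  0.21 -0.21  1.14  0.    1.04] F [ 1.6 -0.3  0.3]
[ 0.1 -0.5  0.2] -0.16
[ 0.2 -0.5 10.3] -0.16
```

Emit:
arm_command(motion=[[[0,0.1,-0.5,2,-0.1],[0,0.1,-0.5,5,-0.16],[0,0.1,-0.5,8,-0.16],[0,0.2,-0.5,10.3,-0.16],[0,0.2,-0.5,10.3,-0.16],[0,0.2,-0.5,10.3,-0.16]]])

```text
time: 1.93
eef_pos: [0.478, 0.035, 0.057]
ee_rot: [-1.24, -2.884, 0.002]
wrist_force: [-0.6, 0.2, 0.7]
width: -0.0
grasp_force: 0.0
```

```bash
python3 - <<'E'
from plan import *
L=[]
for a in (224,230,236,242,248,254,260,266,272): L.append((*pol(a,.111,-.021),.059,a-180))
rel(L)
E
```

```text
t 1.9333 tcp [0.478 0.035 0.057] azY 43.5 tilt -1.0 w -0.0 j [ 0.07  0.28 -0.41  0.89  0.    0.88] F [-0.6  0.2  0.7]
[-1.5  0.8 -0.2] -0.01
[-2.6  0.7 -0.2] -0.11
[-3.8  0.6 -0.2] -0.22
[-5.   0.7 -0.2] -0.32
[-6.2  1.  -0.2] -0.43
[-7.3  1.3 -0.2] -0.53
[-8.4  1.8 -0.2] -0.64
[-9.4  2.3 -0.2] -0.74
[-10.4   3.   -0.2] -0.85
```

Emit:
arm_command(motion=[[[0,-1.5,0.8,-0.2,-0.01],[0,-2.2,0.7,-0.2,-0.08],[0,-3,0.7,-0.2,-0.15],[0,-3.8,0.6,-0.2,-0.22],[0,-4.6,0.7,-0.2,-0.29],[0,-5.4,0.8,-0.2,-0.36],[0,-6.2,1.0,-0.2,-0.43],[0,-6.2,1.0,-0.2,-0.43]]])

```text
time: 2.6
eef_pos: [0.5306, -0.0037, 0.0613]
ee_rot: [0.591, 3.083, 0.001]
wrist_force: [-0.9, -0.8, -0.1]
width: 0.0003
grasp_force: 0.0
```

```bash
cat > see.py <<'E'
from m import *
def see(tag):
    p,d=grab('top',tag); P=cloud('top',d); h=cv2.cvtColor(p,cv2.COLOR_RGB2HSV).astype(int); H,S,V=h[...,0],h[...,1],h[...,2]; v,u=np.mgrid[:384,:512]
    reg=(u>140)&(u<290)&(v>60)&(v<210)
    red=reg&((H<6)|(H>174))&(S>150)&(V>60)&(P[...,2]>.075); gr=reg&(H>45)&(H<75)&(S>120)&(V>60)&(P[...,2]>.04)
    A=np.array([.5885,.092])
    for n,m in(('red',red),('lip',gr)):
        if m.sum()>3: c=P[m].mean(0); w=c[:2]-A; print(n,m.sum(),np.round(c,4),'ang',round(np.degrees(np.arctan2(w[1],w[0]))%360,1),'r',round(np.hypot(*w),4))
        else: print(n,'none')
    return p,d,P
E
python3 - <<'E'
from plan import *
from see import see
see('a1')
L=[]
for a in range(252,285,4): L.append((*pol(a,.111,-.021),.059,a-180))
rel(L)
E
```

```text
red none
lip 9 [0.5024 0.1221 0.0562] ang 160.7 r 0.0913
t 2.65 tcp [ 0.5302 -0.0034  0.0611] azY 68.0 tilt -1.0 w -0.0 j [-0.01  0.37 -0.27  0.93 -0.    0.38] F [ 0.3 -0.5  0.8]
[-0.5 -0.2  0.2] -0.07
[-1.3 -0.3  0.2] -0.14
[-2.1 -0.3  0.2] -0.21
[-2.9 -0.2  0.2] -0.28
[-3.7 -0.1  0.2] -0.35
[-4.4  0.   0.2] -0.42
[-5.2  0.2  0.2] -0.49
[-5.9  0.5  0.2] -0.56
[-6.7  0.8  0.2] -0.63
```

Emit:
arm_command(motion=[[[0,-0.5,-0.2,0.2,-0.07],[0,-1.3,-0.3,0.2,-0.14],[0,-2.1,-0.3,0.2,-0.21],[0,-2.9,-0.2,0.2,-0.28],[0,-3.7,-0.1,0.2,-0.35],[0,-4.4,0,0.2,-0.42],[0,-5.2,0.2,0.2,-0.49],[0,-5.9,0.5,0.2,-0.56]]])

```text
time: 3.32
eef_pos: [0.585, -0.0207, 0.0583]
ee_rot: [0.28, -3.128, 0.001]
wrist_force: [-4.4, -4.5, -0.6]
width: -0.0006
grasp_force: 2.1
```

```bash
python3 - <<'E'
from plan import *
from see import see
see('a2')
L=[]
for a in (284,288,292,296,300,304,307,310,312): L.append((*pol(a,.111,-.021),.059,a-180))
rel(L)
E
```

```text
red none
lip none
t 3.3667 tcp [ 0.5867 -0.0205  0.0584] azY 100.5 tilt -1.0 w -0.0 j [-0.03  0.48 -0.11  0.98 -0.   -0.22] F [-2.   0.5  0.1]
[-0.8 -0.2 -0.1] -0.06
[-1.6 -0.3 -0.1] -0.13
[-2.4 -0.3 -0.1] -0.2
[-3.2 -0.2 -0.1] -0.27
[-4.  -0.1 -0.1] -0.34
[-4.7  0.  -0.1] -0.41
[-5.3  0.2 -0.1] -0.46
[-5.9  0.3 -0. ] -0.51
[-6.2  0.5 -0. ] -0.55
```

Emit:
arm_command(motion=[[[0,-0.8,-0.2,-0.1,-0.06],[0,-1.6,-0.3,-0.1,-0.13],[0,-2.4,-0.3,-0.1,-0.2],[0,-3.2,-0.2,-0.1,-0.27],[0,-4,-0.1,-0.1,-0.34],[0,-4.7,0,-0.1,-0.41],[0,-5.3,0.2,-0.1,-0.46],[0,-5.6,0.25,-0.1,-0.49]]])

```text
time: 4.03
eef_pos: [0.6406, -0.0077, 0.0594]
ee_rot: [-1.028, 2.968, -0.001]
wrist_force: [-0.3, -0.0, -0.6]
width: -0.0001
grasp_force: 0.0
```

```bash
python3 - <<'E'
from plan import *
from see import see
p,d,P=see('a3'); s,_=grab('scene','s3')
cv2.imwrite('pics/c3.png',np.vstack([cv2.resize(p[90:210,145:280,::-1],(440,391),interpolation=3)[:330],cv2.resize(s[170:275,210:365,::-1],(440,298),interpolation=3)[:270]]))
rel([(*pol(310,.111,-.021),.059,130),(*pol(295,.12,-.03),.059,115)])
E
```

```text
red none
lip none
t 4.1333 tcp [ 0.6406 -0.0075  0.0593] azY 128.1 tilt -1.0 w 0.0 j [-0.01  0.58  0.06  1.05  0.   -0.68] F [ 0.7 -0.3  0.6]
[-0.3 -0.1  0. ] -0.03
[3.6 0.  0. ] 0.23
```

View pics/c3.png

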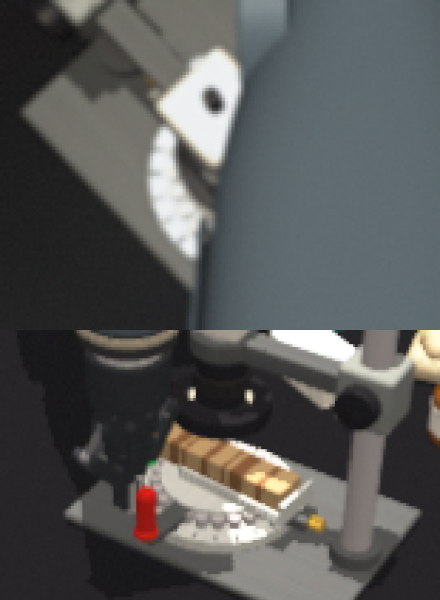

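The scene crop shows the handle (145,510) clear of the finger and the lip (152,462) pointing towards the mark. I'll back off and check.

Emit:
arm_command(motion=[[[0,3,-0.5,0,0],[0,6,-2,0,0],[0,6,-3,-4,0],[0,7,-4,-8,0],[0,9,-6,-12,0],[0,12,-7,-15,0],[0,15,-9,-17,0],[0,19,-11,-18,0]]])

```text
time: 4.8
eef_pos: [0.5644, -0.2018, 0.239]
ee_rot: [-1.025, 2.965, -0.004]
wrist_force: [1.8, -1.3, 0.7]
width: -0.0
grasp_force: 0.0
```

```bash
python3 - <<'E'
from plan import *
rel([(.32,-.25,.26,134)])
E
```

```text
t 4.8 tcp [ 0.5644 -0.2018  0.239 ] azY 128.1 tilt -1.0 w -0.0 j [-0.34  0.42  0.27  1.42  0.   -1.01] F [ 1.8 -1.3  0.7]
[22.2 11.3 -2.2] -0.1
```

Emit:
arm_command(motion=[[[0.6,4,2,-1,-0.1],[0.6,7.5,4,-2,-0.1],[0.6,11,6,-2,-0.1],[0.6,15,8,-2,-0.1],[0.6,19,10,-2,-0.1],[0.6,22,11,-2,-0.1]]])

```text
time: 5.3
eef_pos: [0.3209, -0.2503, 0.2555]
ee_rot: [-1.172, 2.914, -0.002]
wrist_force: [-1.2, -0.6, 0.4]
width: 0.0508
grasp_force: 0.0
```

```bash
python3 - <<'E'
from plan import *
from see import see
p,d,P=see('a4')
z=P[...,2];v,u=np.mgrid[:384,:512];reg=(u>150)&(u<290)&(v>60)&(v<210)
from m import rect,blob
sl=reg&(z>.065)&(z<.08); n,l,s,c=cv2.connectedComponentsWithStats(sl.astype(np.uint8))
for k in range(1,n):
  if s[k,4]>20: print('slab',s[k],P[l==k].mean(0),rect(P[l==k]))
m=reg&(z>.1)&(z<.15); print('ringlight', [(round(q,3)) for q in np.percentile(z[m],[5,25,50,75,95])], rect(P[blob(P,m)]))
cv2.imwrite('pics/c4.png',cv2.resize(p[90:210,145:280,::-1],(675,600),interpolation=3))
rel([(*pol(224,.12),.16,134)])
E
```

```text
red 50 [0.6562 0.0079 0.0884] ang 308.8 r 0.108
lip 9 [0.5176 0.0345 0.053 ] ang 219.0 r 0.0913
slab [215 140  14   8  34] [0.57848937 0.0854479  0.07236669] (array([578.5,  85.7]), array([ 9.3, 36.2]), 26.76)
slab [224 148  22  22 251] [0.54230901 0.05397705 0.0718797 ] (array([542.9,  54.1]), array([45.3, 36.1]), 39.95)
ringlight [np.float64(0.131), np.float64(0.135), np.float64(0.137), np.float64(0.138), np.float64(0.14)] (array([578.6,  87.5]), array([71.4, 94.6]), 23.82)
t 5.35 tcp [ 0.316  -0.2519  0.2559] azY 133.7 tilt -1.0 w 0.051 j [-0.67  0.01 -0.2   1.36 -0.   -1.43] F [ 2.7 -4.5  4.7]
[-31.5   6.    9.5] -0.01
```

View pics/c4.png

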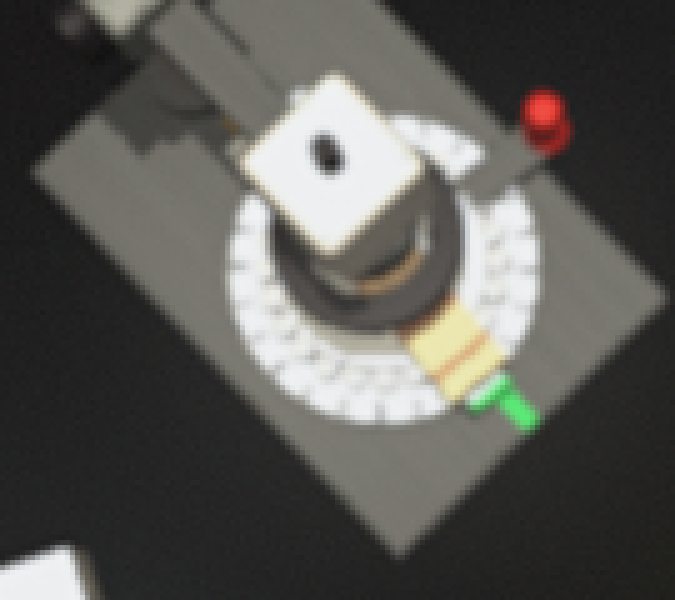

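```bash
python3 - <<'E'
from plan import *
p,d=grab('top','a5'); P=cloud('top',d); h=cv2.cvtColor(p,cv2.COLOR_RGB2HSV).astype(int); H,S,V=h[...,0],h[...,1],h[...,2]; v,u=np.mgrid[:384,:512]
reg=(u>200)&(u<290)&(v>120)&(v<210)
m=reg&(H>45)&(H<75)&(S>100)&(V>50)
X=P[m]; M=X[X[:,2]<.035]; Lp=X[X[:,2]>.045]
ang=lambda c: np.degrees(np.arctan2(*(c[:2]-A)[::-1]))%360
print(len(M),M.mean(0),ang(M.mean(0)),len(Lp),Lp.mean(0),ang(Lp.mean(0)))
q=np.cov(M[:,:2].T); w,vv=np.linalg.eigh(q); print('markdir',np.degrees(np.arctan2(vv[1,1],vv[0,1])))
# plate outline: hull edges
z=P[...,2]; m=(u>140)&(u<290)&(v>60)&(v<210)&(z>.008)&(z<.02)
hl=cv2.approxPolyDP(cv2.convexHull((P[m][:,:2]*1000).astype(np.float32)),8,True)[:,0]; print(hl)
red=(u>140)&(u<290)&(v>60)&(v<210)&((H<6)|(H>174))&(S>150)&(V>60)&(z>.075); print('red',ang(P[red].mean(0)))
E
```

```text
42 [0.51582938 0.02223482 0.01318153] 223.83143261433352 10 [0.51976214 0.03281854 0.05651348] 220.72757027061056
markdir 47.8985841739409
[[779.6111   138.78046 ]
 [644.6284   282.73865 ]
 [416.49493  246.45857 ]
 [440.50018   82.77302 ]
 [572.7001   -54.984653]]
red 308.8738716702382
```

The stage sits about 5° short of the stop (lip 220°, mark 223.8°). It needs a small further push on the handle.

```bash
python3 - <<'E'
from plan import *
rel([(.60,-.06,.2,128),(.60,-.06,.059,128)])
E
```

```text
t 5.4 tcp [ 0.3189 -0.2517  0.2561] azY 133.6 tilt -1.0 w 0.051 j [-0.67  0.02 -0.2   1.36 -0.   -1.43] F [ 0.8 -0.9 -0.4]
[-33.6  -5.5   5.6] 0.1
[-33.6  -5.5  19.7] 0.1
```

Emit:
arm_command(motion=[[[0,-4.1,-0.7,0,0.1],[0,-8.2,-1.4,0,0.1],[0,-12.3,-2,1,0.1],[0,-16.4,-2.7,2,0.1],[0,-20.5,-3.4,3,0.1],[0,-24.6,-4,4,0.1],[0,-28.7,-4.8,5,0.1],[0,-32.5,-5.5,6,0.1]]])

```text
time: 6.07
eef_pos: [0.592, -0.0658, 0.1965]
ee_rot: [-1.025, 2.968, -0.001]
wrist_force: [-0.4, -1.6, 0.5]
width: -0.0003
grasp_force: 0.0
```

Emit:
arm_command(motion=[[[0,0,0,3,0],[0,0,0,6,0],[0,0,0,9,0],[0,0,0,12,0],[0,0,0,14,0],[0,0,0,14,0]]])

```text
time: 6.57
eef_pos: [0.5879, -0.0672, 0.0527]
ee_rot: [1.024, -2.964, -0.004]
wrist_force: [0.0, 0.1, -0.9]
width: -0.0001
grasp_force: 0.0
```

```bash
python3 - <<'E'
from plan import *
rel([(*pol(a,.112,-.021),.059,a-180) for a in (300,305,308,310,311.5,312.5)])
E
```

```text
t 6.5667 tcp [ 0.5879 -0.0672  0.0527] azY 128.1 tilt -1.0 w -0.0 j [-0.11  0.49 -0.09  0.99  0.   -0.78] F [ 0.   0.1 -0.9]
[-6.2  1.7 -0.7] 0.14
[-7.2  1.4 -0.7] 0.05
[-7.7  1.3 -0.7] 0.0
[-8.1  1.2 -0.7] -0.03
[-8.4  1.2 -0.7] -0.06
[-8.6  1.2 -0.7] -0.08
```

Emit:
arm_command(motion=[[[0,-3,1.2,-0.7,0],[0,-6,1.6,-0.7,0],[0,-7.2,1.4,-0.7,0],[0,-7.9,1.3,-0.7,0],[0,-8.3,1.2,-0.7,-0.03],[0,-8.6,1.2,-0.7,-0.06],[0,-8.7,1.2,-0.7,-0.06],[0,-8.7,1.2,-0.7,-0.06]]])

```text
time: 7.23
eef_pos: [0.6515, -0.0048, 0.0643]
ee_rot: [-1.115, 2.936, -0.0]
wrist_force: [0.6, 0.9, -0.3]
width: -0.0004
grasp_force: 0.0
```

```bash
python3 - <<'E'
from plan import *
p,d=grab('scene','s6');P=cloud('scene',d)
h=cv2.cvtColor(p,cv2.COLOR_RGB2HSV).astype(int); H,S,V=h[...,0],h[...,1],h[...,2]
red=((H<6)|(H>174))&(S>150)&(V>60)&(P[...,2]>.06)&(abs(P[...,0]-.65)<.1)&(abs(P[...,1])<.1)
c=P[red].mean(0);print(red.sum(),c,np.degrees(np.arctan2(*(c[:2]-A)[::-1])))
P3=cloud('scene',np.load('pics/s3.npy'));p3=cv2.imread('pics/s3.png');h=cv2.cvtColor(p3,cv2.COLOR_BGR2HSV).astype(int); H,S,V=h[...,0],h[...,1],h[...,2]
red=((H<6)|(H>174))&(S>150)&(V>60)&(P3[...,2]>.06)&(abs(P3[...,0]-.65)<.1)&(abs(P3[...,1])<.1)
c=P3[red].mean(0);print('before',red.sum(),c,np.degrees(np.arctan2(*(c[:2]-A)[::-1])))
rel([])
E
```

```text
80 [0.67207888 0.01248447 0.07929235] -43.57282318188454
before 83 [0.66367782 0.00536008 0.07925726] -49.05168430023071
t 7.2833 tcp [ 0.6513 -0.0049  0.0641] azY 131.6 tilt -1.0 w 0.0 j [-0.01  0.6   0.11  1.08 -0.   -0.73] F [-0.5 -0.1  0.5]
```

Emit:
arm_command(motion=[[[0,3,-0.5,0,0],[0,6,-2,0,0],[0,6,-3,-4,0],[0,7,-4,-8,0],[0,9,-6,-12,0],[0,13,-7,-14,0],[0,17,-8,-14,0],[0,21,-8,-14,0]]])

```text
time: 7.95
eef_pos: [0.5532, -0.2011, 0.2054]
ee_rot: [-1.116, 2.934, -0.004]
wrist_force: [0.3, -1.3, -0.6]
width: 0.0
grasp_force: 0.0
```

Emit:
arm_command(motion=[[[0.7,4,2,-1,-0.04],[0.7,7.5,4,-2,-0.04],[0.7,11,6,-2,-0.04],[0.7,15,8,-2,-0.04],[0.7,15,8,-2,-0.04]]])

```text
time: 8.37
eef_pos: [0.3825, -0.2399, 0.2241]
ee_rot: [1.171, -2.914, 0.001]
wrist_force: [-0.0, 1.3, 0.5]
width: 0.0596
grasp_force: 0.0
```

```bash
python3 - <<'E'
from plan import *
from see import see
p,d,P=see('a7')
z=P[...,2];v,u=np.mgrid[:384,:512];reg=(u>150)&(u<290)&(v>60)&(v<210)
from m import rect
sl=reg&(z>.065)&(z<.08); n,l,s,c=cv2.connectedComponentsWithStats(sl.astype(np.uint8))
for k in range(1,n):
  if s[k,4]>20: print('slab',s[k],P[l==k].mean(0),rect(P[l==k])); 
  if s[k,4]>100:
    hl=cv2.approxPolyDP(cv2.convexHull((P[l==k][:,:2]*1000).astype(np.float32)),3,True)[:,0]; print(hl)
cv2.imwrite('pics/c7.png',cv2.resize(p[90:210,145:280,::-1],(675,600),interpolation=3))
rel([(*pol(223.8,.13),.2,133.8)])
E
```

```text
red 52 [0.6571 0.013  0.1111] ang 311.0 r 0.1046
lip 6 [0.5214 0.0298 0.0554] ang 222.8 r 0.0915
slab [216 139  13   9  34] [0.57916921 0.08455597 0.07138504] (array([579. ,  84.5]), array([ 8.7, 36.3]), 30.47)
slab [225 146  23  23 250] [0.54547383 0.05082083 0.07190097] (array([546.2,  51. ]), array([46.2, 35.9]), 44.01)
[[573.9405    53.20882 ]
 [548.80774   78.484825]
 [518.07654   48.03895 ]
 [541.8204    23.120096]]
t 8.4167 tcp [ 0.3842 -0.2399  0.2242] azY 133.7 tilt -1.0 w 0.06 j [-0.56  0.12 -0.17  1.29 -0.   -1.32] F [ 1.8 -0.2  0.4]
[-24.7   9.8   2.4] -0.0
```

View pics/c7.png

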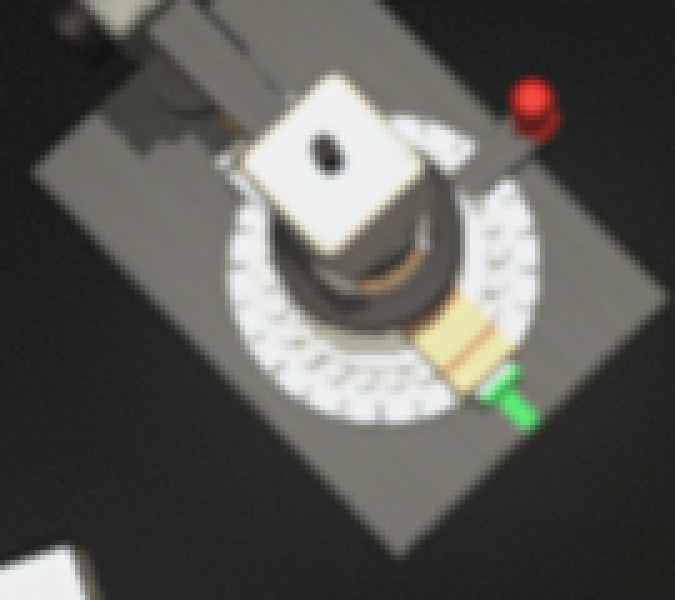

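The stage is home: slab axis 44.0°, mark 43.8°, with lip (500,382) in line with the mark (520,410). The tool can't be leaned by this interface, so I'll grip the nose end vertically just outside the ring light's edge, lift it over the lip and draw it out. Then I'll regrip near the middle.

Emit:
arm_command(motion=[[[0.7,-4,1.6,0.4,0],[0.7,-8,3.2,0.8,0],[0.7,-12,4.8,1.2,0],[0.7,-16,6.4,1.6,0],[0.7,-20,8,2,0],[0.7,-24,9.6,2.4,0],[0.7,-24.7,9.8,2.4,0],[0.7,-24.7,9.8,2.4,0]]])

```text
time: 9.08
eef_pos: [0.4986, 0.0065, 0.1988]
ee_rot: [-1.181, 2.911, 0.001]
wrist_force: [0.3, -1.1, 0.4]
width: 0.0597
grasp_force: 0.0
```

```bash
python3 - <<'E'
from plan import *
rel([(*pol(223.9,.122),.056,133.9),(*pol(223.9,.092),.056,133.9)])
E
```

```text
t 9.0833 tcp [0.4986 0.0065 0.1988] azY 134.2 tilt -1.0 w 0.06 j [ 0.01  0.22 -0.11  1.24  0.   -0.76] F [ 0.3 -1.1  0.4]
[-0.2 -0.1 14.3] 0.0
[-3.2 -0.1 14.3] 0.0
```

Emit:
arm_command(motion=[[[0.7,-0.2,-0.1,4,0],[0.7,-0.2,-0.1,8,0],[0.7,-0.2,-0.1,11,0],[0.7,-0.2,-0.1,14,0],[0.7,-0.2,-0.1,14.3,0],[0.7,-1.2,-0.1,14.3,0],[0.7,-2.2,-0.1,14.3,0],[0.7,-3.0,-0.1,14.3,0]]])

```text
time: 9.75
eef_pos: [0.5221, 0.0239, 0.0584]
ee_rot: [-1.175, 2.91, -0.002]
wrist_force: [-0.3, 0.1, 0.3]
width: 0.0598
grasp_force: 0.0
```

```bash
python3 - <<'E'
from plan import *
p,d=grab('scene','s8'); cv2.imwrite('pics/c8.png',cv2.resize(p[175:265,210:330,::-1],(800,600),interpolation=3))
rel([(*pol(223.9,.089),.056,133.9)])
s=r.state()['eef_pos'][:2]-A; print(np.hypot(*s),np.degrees(np.arctan2(s[1],s[0])))
E
```

```text
t 9.8 tcp [0.5229 0.0247 0.0583] azY 134.0 tilt -1.0 w 0.06 j [ 0.05  0.35 -0.3   0.92  0.   -0.72] F [-0.6  0.3 -1.4]
[-0.5  0.3  0.2] 0.0
0.09398110298441907 -134.2568954869172
```

View pics/c8.png

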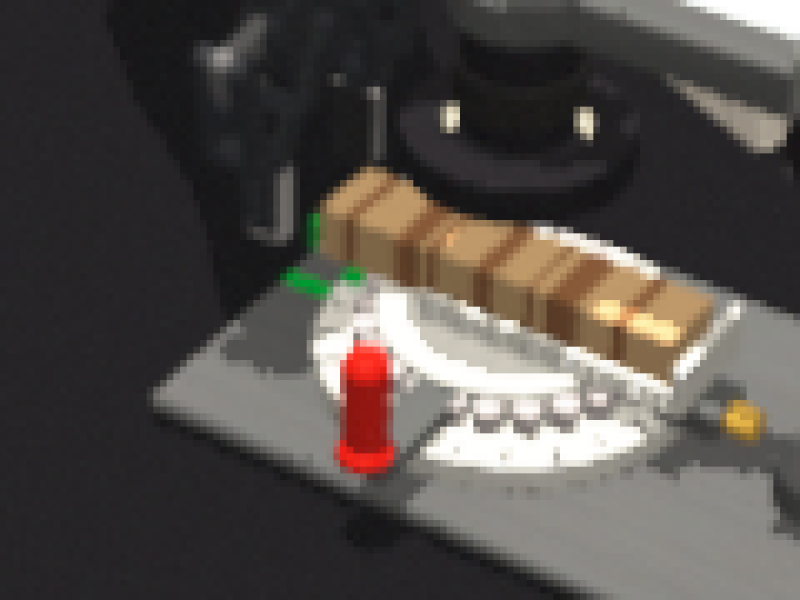

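The crop shows the open fingers at (270,200) and (370,130) astride the nose end at (340,210), clear of the ring light. I'll go in 6 mm and close.

Emit:
arm_command(motion=[[[0.7,-0.3,0.3,0.2,0],[0.7,-0.6,0.3,0.3,0],[0.7,-0.6,0.3,0.3,0],[0.3,-0.6,0.3,0.3,0],[0,-0.6,0.3,0.3,0],[0,-0.6,0.3,0.3,0],[0,-0.6,0.3,0.3,0],[0,-0.6,0.3,0.3,0]]])

```text
time: 10.47
eef_pos: [0.523, 0.0278, 0.0541]
ee_rot: [-1.174, 2.912, -0.005]
wrist_force: [2.2, -12.4, 8.0]
width: 0.0199
grasp_force: 58.7
```

```bash
python3 - <<'E'
from plan import *
rel([(*pol(223.9,.089),.056,133.9)])
st=r.state();s=st['eef_pos'][:2]-A; print(np.hypot(*s),np.degrees(np.arctan2(s[1],s[0])),st['grasp_force'],st['wrist_torque'])
E
```

```text
t 10.4667 tcp [0.523  0.0278 0.0541] azY 133.9 tilt -1.0 w 0.02 j [ 0.05  0.36 -0.3   0.91 -0.   -0.71] F [  2.2 -12.4   8. ]
[-0.3  0.1 -0.2] 0.0
0.09170557992407205 -135.5924182627424 58.74408010284242 [-2.16197814 -0.57343229 -0.40821228]
```

The width of 20 mm means the pads closed on the lip, not the slab, so I'll open. I also need the gripper body's real clearance to the ring light.

Emit:
arm_command(motion=[[[0.7,0,0,0,0],[0.7,0,0,0,0],[0.7,0.0,0.1,-0.3,0],[0.7,0.0,0.1,-0.6,0],[0.7,0.0,0.1,-0.6,0]]])

```text
time: 10.88
eef_pos: [0.5213, 0.0302, 0.0599]
ee_rot: [-1.177, 2.912, -0.0]
wrist_force: [0.7, -0.4, -0.8]
width: 0.0596
grasp_force: 0.0
```

```bash
cat > gap.py <<'E'
from plan import *
def gap(tag):
    p,d=grab('scene',tag);P=cloud('scene',d).reshape(-1,3)
    a=np.radians(223.9); e=np.array([np.cos(a),np.sin(a)]); n=np.array([-e[1],e[0]])
    C=np.stack([(P[:,:2]-A)@e,(P[:,:2]-A)@n,P[:,2]],1)
    ok=(d.ravel()>0)&(abs(C[:,1])<.075)
    s=(r.state()['eef_pos'][:2]-A)@np.stack([e,n],1); print('tool X,Y',s, 'z',r.state()['eef_pos'][2])
    for z0 in np.arange(.06,.21,.01):
        m=ok&(abs(C[:,2]-z0)<.005); h,_=np.histogram(C[m,0],np.arange(.02,.17,.01)); 
        X=C[m]; g=X[(X[:,0]>.051)]; print(round(z0,3),h, 'minX',np.round(np.sort(g[:,0])[:3],4) if len(g) else '', 'Y',np.round([g[:,1].min(),g[:,1].max()],3) if len(g) else '')
    return p,d,C
E
python3 -c "
from gap import *
gap('s9')"
```

```text
tool X,Y [ 0.09121605 -0.00201399] z 0.05969125275688936
0.06 [13  9  7  9  9  7  8  0  0  0  0  0  0  0  0] minX [0.052  0.0522 0.0543] Y [-0.072  0.016]
0.07 [25 22 17 19 23 28 19 10  2  0  0  0  0  0  0] minX [0.051  0.0511 0.0514] Y [-0.075  0.036]
0.08 [ 2 10  8 10 11 17 19 17  3  0  0  0  0  0  0] minX [0.052  0.052  0.0523] Y [-0.041  0.041]
0.09 [ 0  0  0  0  0  8 22 16  2  0  0  0  0  0  0] minX [0.0778 0.078  0.0787] Y [-0.039  0.041]
0.1 [ 0  0  0  0  0  6 26 14  3  0  0  0  0  0  0] minX [0.0788 0.0793 0.0795] Y [-0.042  0.04 ]
0.11 [ 0  0  0  0  0 18 12  7  0  0  0  0  0  0  0] minX [0.0766 0.0768 0.0775] Y [-0.062  0.055]
0.12 [ 1  7  0  0  0 31 22 19  2  0  0  0  0  0  0] minX [0.0763 0.0769 0.0769] Y [-0.064  0.059]
0.13 [ 3  3  0  0  0 31 20  9  3  0  0  0  0  0  0] minX [0.0731 0.0733 0.0739] Y [-0.072  0.062]
0.14 [25 33 10  0  0 42 36 16  2  0  0  0  0  0  0] minX [0.0724 0.0726 0.0727] Y [-0.072  0.063]
0.15 [ 0  0  0  0  0 41 27 15  3  0  0  0  0  0  0] minX [0.071  0.0714 0.0727] Y [-0.068  0.064]
0.16 [ 0  0  0  0  2 52 30  7  3  0  0  0  0  0  0] minX [0.0694 0.0697 0.0702] Y [-0.063  0.065]
0.17 [ 1  0  0  0  1 35 54 25  4  0  0  0  0  0  0] minX [0.0699 0.0703 0.0703] Y [-0.067  0.065]
0.18 [ 0  0  0  0  0 10 14  9  2  0  0  0  0  0  0] minX [0.0776 0.0778 0.0778] Y [0.013 0.036]
0.19 [ 0  0  0 11  8  7 10  9  4  1  0  0  0  0  0] minX [0.0532 0.0533 0.0534] Y [-0.009  0.036]
0.2 [ 0  0  0 27 15 15 13 10  8  2  0  0  0  0  0] minX [0.0518 0.0525 0.0539] Y [-0.023  0.035]
```

```bash
python3 - <<'E'
from plan import *
a=np.radians(223.9); e=np.array([np.cos(a),np.sin(a)]); n=np.array([-e[1],e[0]])
for t in('s6','s8','s9'):
    p=cv2.imread(f'pics/{t}.png');P=cloud('scene',np.load(f'pics/{t}.npy')); h=cv2.cvtColor(p,cv2.COLOR_BGR2HSV).astype(int)
    C=np.stack([(P[...,:2]-A)@e,(P[...,:2]-A)@n,P[...,2]],-1)
    m=(C[...,2]>.068)&(C[...,2]<.078)&(h[...,0]>5)&(h[...,0]<25)&(h[...,1]>70)&(abs(C[...,1])<.03)&(abs(C[...,0])<.11)
    X=C[m]; print(t,m.sum(),'X',np.round(np.sort(X[:,0])[[0,1,2,3,-4,-3,-2,-1]],4),'Y',np.percentile(X[:,1],[2,98]), 'z',np.median(X[:,2]))
    hl=cv2.minAreaRect((X[:,:2]*1000).astype(np.float32)); print(hl)
E
```

```text
s6 427 X [-0.0862 -0.0858 -0.0857 -0.0853  0.0498  0.0499  0.052   0.0533] Y [-0.01536516  0.0188199 ] z 0.07379999375169932
((-16.584030151367188, 0.9256572723388672), (138.96307373046875, 38.68204879760742), 1.3519824743270874)
s8 533 X [-0.0865 -0.0857 -0.0857 -0.0855  0.0807  0.082   0.0829  0.0839] Y [-0.01708032  0.01934431] z 0.0738392075364872
((-1.2831344604492188, 2.1396617889404297), (170.3250274658203, 40.47209930419922), 0.15130147337913513)
s9 514 X [-0.0865 -0.0861 -0.086  -0.0855  0.08    0.0808  0.0814  0.0816] Y [-0.01768354  0.01951016] z 0.07405296539741613
((-2.549530029296875, -1.2433090209960938), (41.188575744628906, 167.72264099121094), 87.3408203125)
```

Emit:
arm_command(motion=[[[0.7,-0.1,-0.2,0,0],[0.7,-0.2,-0.3,0,0],[0.7,-0.3,-0.3,0,0],[0.7,-0.4,-0.3,0,0],[0.7,-0.4,-0.3,0,0]]])

```text
time: 11.35
eef_pos: [0.5262, 0.0308, 0.0591]
ee_rot: [1.177, -2.913, -0.0]
wrist_force: [-0.1, -0.1, -0.6]
width: 0.0595
grasp_force: 0.0
```

```bash
python3 - <<'E'
from plan import *
a=np.radians(223.9); e=np.array([np.cos(a),np.sin(a)]); n=np.array([-e[1],e[0]])
rel([]); s=r.state()['eef_pos'][:2]-A; print('X',s@e,'Y',s@n)
E
```

```text
t 11.35 tcp [0.5262 0.0308 0.0591] azY 134.0 tilt -1.0 w 0.06 j [ 0.06  0.36 -0.28  0.93  0.   -0.71] F [-0.1 -0.1 -0.6]
X 0.08727780970825376 Y 0.0008840075826762467
```

Emit:
arm_command(motion=[[[0.7,-0.1,0,0,0],[0.7,-0.15,0,0,0],[0.4,-0.15,0,0,0],[0,-0.15,0,0,0],[0,-0.15,0,0,0],[0,-0.15,0,0,0],[0,-0.15,0,0,0]]])

```text
time: 11.93
eef_pos: [0.5272, 0.0318, 0.0596]
ee_rot: [-1.177, 2.912, -0.0]
wrist_force: [-2.5, -0.6, 7.6]
width: 0.0336
grasp_force: 58.9
```

Emit:
arm_command(motion=[[[0,0,0,-0.3,0],[0,0,0,-0.6,0],[0,0,0,-0.9,0],[0,0,0,-1.2,0],[0,0,0,-1.5,0],[0,0,0,-1.5,0]]])

```text
time: 12.43
eef_pos: [0.5274, 0.0317, 0.0748]
ee_rot: [-1.177, 2.912, -0.0]
wrist_force: [-0.2, 0.3, -3.1]
width: 0.0337
grasp_force: 59.9
```

```bash
cat > sl.py <<'E'
from plan import *
def sl(t):
    a=np.radians(223.9); e=np.array([np.cos(a),np.sin(a)]); n=np.array([-e[1],e[0]])
    p,d=grab('scene',t);P=cloud('scene',d); h=cv2.cvtColor(p,cv2.COLOR_RGB2HSV).astype(int)
    C=np.stack([(P[...,:2]-A)@e,(P[...,:2]-A)@n,P[...,2]],-1)
    m=(C[...,2]>.054)&(C[...,2]<.12)&(h[...,0]>5)&(h[...,0]<25)&(h[...,1]>70)&(abs(C[...,1])<.03)&(abs(C[...,0])<.2)
    X=C[m]
    for x0 in np.arange(-.09,.19,.02):
        k=abs(X[:,0]-x0)<.01
        if k.sum()>3: print(round(x0,2),k.sum(),'ztop',round(np.percentile(X[k,2],95),4),'Y',np.round(np.percentile(X[k,1],[3,97]),4))
    print('X range',np.sort(X[:,0])[[2,-3]]); s=r.state()['eef_pos'][:2]-A; print('tool X,Y',s@e,s@n); rel([]); return p
E
python3 -c "
from sl import *
sl('s10')"
```

```text
-0.09 45 ztop 0.0761 Y [-0.0133  0.0201]
-0.07 99 ztop 0.0779 Y [-0.0135  0.02  ]
-0.05 101 ztop 0.0799 Y [-0.0117  0.0207]
-0.03 106 ztop 0.0818 Y [-0.0147  0.0196]
-0.01 106 ztop 0.0833 Y [-0.0175  0.0194]
0.01 82 ztop 0.0848 Y [-0.0035  0.02  ]
0.03 71 ztop 0.0864 Y [0.0039 0.02  ]
0.05 78 ztop 0.089 Y [-0.0038  0.0191]
0.07 89 ztop 0.0916 Y [-0.0158  0.0189]
0.09 4 ztop 0.0868 Y [-0.0215 -0.0001]
X range [-0.08603081  0.08223108]
tool X,Y 0.08592289000394432 0.0009849971165443033
t 12.4833 tcp [0.5273 0.0317 0.0745] azY 134.0 tilt -1.0 w 0.033 j [ 0.06  0.35 -0.26  0.96 -0.   -0.71] F [ 0.3  1.3 -3.6]
```

Nose lifted by 15 mm over the lip, with the tail still in the cradle. I'll draw it out.

Emit:
arm_command(motion=[[[0,0.8,0,0,0],[0,1.8,0,0,0],[0,2.8,0,0,0],[0,3.8,0,0,0],[0,4.8,0,0,0],[0,5.8,0,0,0],[0,6.6,0,0,0],[0,7,0,0,0]]])

```text
time: 13.15
eef_pos: [0.4759, -0.0178, 0.0743]
ee_rot: [1.176, -2.913, 0.0]
wrist_force: [1.2, 0.9, -2.6]
width: 0.0338
grasp_force: 59.9
```

```bash
python3 -c "
from sl import *
sl('s11')"
```

```text
-0.01 94 ztop 0.0769 Y [-0.0128  0.0206]
0.01 98 ztop 0.0786 Y [-0.0141  0.0201]
0.03 79 ztop 0.0811 Y [-0.0062  0.0209]
0.05 74 ztop 0.0813 Y [-0.0105  0.0205]
0.07 90 ztop 0.0836 Y [-0.0158  0.0202]
0.09 92 ztop 0.0858 Y [-0.017   0.0198]
0.11 97 ztop 0.0879 Y [-0.0159  0.0197]
0.13 90 ztop 0.0894 Y [-0.0165  0.0191]
0.15 51 ztop 0.0913 Y [-0.0195  0.0188]
X range [-0.01474781  0.1540351 ]
tool X,Y 0.15734745511905804 0.0010442614881033957
t 13.2 tcp [ 0.4758 -0.0179  0.0744] azY 134.0 tilt -1.0 w 0.033 j [-0.04  0.26 -0.39  0.92 -0.   -0.8 ] F [-0.6  0.  -1.8]
```

Emit:
arm_command(motion=[[[0,0,0,0.2,0],[0,0,0,0.5,0],[0,0,0,0.5,0],[0.3,0,0,0.5,0],[0.5,0,0,0.5,0],[0.7,0,0,0.5,0],[0.7,0,0,0.5,0],[0.7,0,0,0.5,0]]])

```text
time: 13.87
eef_pos: [0.4769, -0.0167, 0.0692]
ee_rot: [-1.178, 2.912, 0.0]
wrist_force: [-0.3, 0.2, -0.7]
width: 0.0599
grasp_force: 0.0
```

```bash
python3 -c "
from sl import *
sl('s12')"
```

```text
-0.01 103 ztop 0.0767 Y [-0.0143  0.0212]
0.01 96 ztop 0.0786 Y [-0.0135  0.021 ]
0.03 82 ztop 0.0807 Y [-0.0042  0.0212]
0.05 71 ztop 0.0817 Y [-0.0084  0.0199]
0.07 92 ztop 0.0843 Y [-0.0161  0.0205]
0.09 94 ztop 0.0859 Y [-0.0182  0.0197]
0.11 91 ztop 0.0879 Y [-0.0173  0.0187]
0.13 92 ztop 0.0886 Y [-0.0169  0.0191]
0.15 43 ztop 0.0888 Y [-0.0188  0.019 ]
X range [-0.01841405  0.14955984]
tool X,Y 0.15582335524800783 0.0009935000935353683
t 13.9167 tcp [ 0.4769 -0.0168  0.0693] azY 134.0 tilt -1.0 w 0.06 j [-0.04  0.26 -0.4   0.91  0.   -0.8 ] F [-0.1  0.4  0.2]
```

Emit:
arm_command(motion=[[[0.7,-1.2,0,0,0],[0.7,-2.6,0,0,0],[0.7,-4,0,0.2,0],[0.7,-5.4,0,0.5,0],[0.7,-6.4,0,0.9,0],[0.7,-6.4,0,0.9,0],[0.3,-6.4,0,0.9,0],[0,-6.4,0,0.9,0]]])

```text
time: 14.58
eef_pos: [0.5225, 0.0275, 0.06]
ee_rot: [1.177, -2.912, -0.0]
wrist_force: [1.3, -0.6, 1.2]
width: 0.0365
grasp_force: 0.5
```

Emit:
arm_command(motion=[[[0,0,0,0,0],[0,0,0,0,0],[0,0,0,0,0]]])

```text
time: 14.83
eef_pos: [0.5226, 0.0274, 0.0604]
ee_rot: [1.177, -2.913, -0.0]
wrist_force: [-0.8, 0.9, 1.8]
width: 0.0347
grasp_force: 59.4
```

```bash
python3 -c "
from sl import *
sl('s13')"
```

```text
-0.01 110 ztop 0.0772 Y [-0.0118  0.0202]
0.01 90 ztop 0.0783 Y [-0.0131  0.0196]
0.03 84 ztop 0.0797 Y [-0.0052  0.0199]
0.05 83 ztop 0.0817 Y [-0.006   0.0195]
0.07 106 ztop 0.0926 Y [-0.0153  0.0199]
0.09 42 ztop 0.0913 Y [-0.0195  0.0282]
0.11 22 ztop 0.085 Y [-0.0178  0.0183]
0.13 45 ztop 0.0883 Y [-0.0095  0.0189]
0.15 25 ztop 0.0903 Y [0.0027 0.0182]
X range [-0.01754969  0.14918602]
tool X,Y 0.09228622476984835 0.0008566675824563455
t 14.8833 tcp [0.5226 0.0274 0.0603] azY 134.0 tilt -1.0 w 0.035 j [ 0.05  0.36 -0.29  0.93  0.   -0.72] F [-1.8  1.3  0.7]
```

Emit:
arm_command(motion=[[[0,0,0,-0.8,0],[0,0.4,0,-1.5,0],[0,2,0,-1.6,0],[0,4,0,-1.7,0],[0,6,0,-1.8,0],[0,8,0,-1.8,0],[0,10,0,-2,0],[0,12,0,-3,0]]])

```text
time: 15.55
eef_pos: [0.4348, -0.0565, 0.09]
ee_rot: [1.177, -2.911, -0.001]
wrist_force: [-0.8, -0.5, -3.4]
width: 0.0349
grasp_force: 60.0
```

```bash
python3 - <<'E'
from sl import *
from m import rect,blob
p=sl('s14')
P=cloud('top',np.load('pics/top0.npy'));z=P[...,2];v,u=np.mgrid[:384,:512];reg=(u>345)&(u<435)&(v>120)&(v<235)
m=reg&(z>.010)&(z<.018)&(abs(P[...,1]+.36)<.12); print('wall',m.sum(),rect(P[m]))
X=P[reg&(z>.0095)&(z<.02)]; hl=cv2.approxPolyDP(cv2.convexHull((X[:,:2]*1000).astype(np.float32)),8,True)[:,0]; print(hl)
m=blob(P,reg&(z>.027)&(z<.04)); print('old',rect(P[m]),P[m].mean(0))
rel([])
E
```

```text
0.11 122 ztop 0.1059 Y [-0.0162  0.0193]
0.13 90 ztop 0.1085 Y [-0.0171  0.0193]
0.15 90 ztop 0.1099 Y [-0.0184  0.0199]
0.17 90 ztop 0.111 Y [-0.0171  0.0187]
0.19 87 ztop 0.1132 Y [-0.0176  0.0184]
X range [0.10338016 0.19950759]
tool X,Y 0.2158954717923991 0.0008883359888455095
t 15.6 tcp [ 0.4336 -0.0583  0.0921] azY 134.0 tilt -1.0 w 0.035 j [-0.13  0.16 -0.46  0.95 -0.   -0.9 ] F [ 2.7 -0.8 -0.8]
wall 737 (array([ 498.9, -357.8]), array([263.1, 174.4]), 4.34)
[[ 633.1951  -431.46185]
 [ 618.09247 -263.3987 ]
 [ 362.92712 -283.58237]
 [ 377.31717 -452.11618]]
old (array([ 480.4, -304.1]), array([147.2,  38.8]), 4.36) [ 0.48164775 -0.3039097   0.02931955]
t 15.6 tcp [ 0.4336 -0.0583  0.0921] azY 134.0 tilt -1.0 w 0.035 j [-0.13  0.16 -0.46  0.95 -0.   -0.9 ] F [ 2.7 -0.8 -0.8]
```

```bash
python3 - <<'E'
from plan import *
rel([(.475,-.384,.13,94.5)])
E
```

```text
t 15.6 tcp [ 0.4336 -0.0583  0.0921] azY 134.0 tilt -1.0 w 0.035 j [-0.13  0.16 -0.46  0.95 -0.   -0.9 ] F [ 2.7 -0.8 -0.8]
[ 19.6 -26.3  -3.7] 0.69
```

Emit:
arm_command(motion=[[[0,1,-1.2,-2,0.03],[0,3,-4,-3.7,0.1],[0,5,-6.8,-4,0.18],[0,7,-9.5,-4,0.26],[0,9,-12.2,-4,0.34],[0,11,-15,-4,0.42],[0,13,-17.6,-4,0.5],[0,15,-20.2,-4,0.58]]])

```text
time: 16.27
eef_pos: [0.4687, -0.3073, 0.131]
ee_rot: [-0.288, 3.128, -0.001]
wrist_force: [0.7, 0.4, -2.6]
width: 0.035
grasp_force: 61.2
```

Emit:
arm_command(motion=[[[0,1.5,-2,0,0.05],[0,3,-4,0,0.09],[0,4,-5.4,0,0.11],[0,4.6,-6.1,0,0.11],[0,4.6,-6.1,0,0.11],[0,4.6,-6.1,0,0.11]]])

```text
time: 16.77
eef_pos: [0.4351, -0.3737, 0.1306]
ee_rot: [-0.123, 3.139, 0.0]
wrist_force: [-0.3, 0.2, -2.6]
width: 0.0349
grasp_force: 61.4
```

```bash
cat > tr.py <<'E'
from plan import *
from m import blob
def tr(t):
    for cam in('top','scene'):
        p,d=grab(cam,t+cam);P=cloud(cam,d); h=cv2.cvtColor(p,cv2.COLOR_RGB2HSV).astype(int)
        m=(h[...,0]>5)&(h[...,0]<25)&(h[...,1]>75)&(h[...,2]>50)&(abs(P[...,0]-.5)<.14)&(abs(P[...,1]+.39)<.085)&(P[...,2]>.006)&(P[...,2]<.2)
        if m.sum()<30: print(cam,m.sum()); continue
        X=P[m]; zt=X[:,2]
        b=(X[:,:2]*1000).astype(np.float32); print(cam,m.sum(),'rect',cv2.minAreaRect(b))
        for x0 in np.arange(.36,.64,.03):
            k=abs(X[:,0]-x0)<.015
            if k.sum()>5: print(round(x0,2),k.sum(),'z95',round(np.percentile(zt[k],95),4),'zmin',round(np.percentile(zt[k],3),4),'y',np.round(np.percentile(X[k,1],[3,97]),4))
E
python3 -c "
from tr import *
tr('t1');rel([(.475,-.384,.13,94.5),(.475,-.384,.02,94.5)])"
```

```text
top 841 rect ((459.8332214355469, -389.6206970214844), (87.9155502319336, 165.0675048828125), 87.1880111694336)
0.39 193 z95 0.1586 zmin 0.1425 y [-0.3929 -0.358 ]
0.42 59 z95 0.1576 zmin 0.1381 y [-0.3819 -0.3545]
0.45 80 z95 0.1769 zmin 0.1325 y [-0.3765 -0.3464]
0.48 195 z95 0.1508 zmin 0.135 y [-0.3878 -0.3524]
0.51 202 z95 0.148 zmin 0.133 y [-0.3865 -0.3509]
0.54 112 z95 0.1458 zmin 0.1309 y [-0.3848 -0.3498]
scene 611 rect ((460.3782653808594, -369.8213806152344), (173.44993591308594, 38.31840515136719), 3.2133660316467285)
0.39 67 z95 0.1604 zmin 0.1547 y [-0.393  -0.3622]
0.42 79 z95 0.1582 zmin 0.1513 y [-0.3895 -0.3573]
0.45 101 z95 0.1694 zmin 0.1364 y [-0.3878 -0.3525]
0.48 96 z95 0.1522 zmin 0.141 y [-0.3865 -0.351 ]
0.51 108 z95 0.1499 zmin 0.1289 y [-0.3855 -0.3497]
0.54 158 z95 0.1465 zmin 0.121 y [-0.3832 -0.3487]
t 16.8667 tcp [ 0.4356 -0.3731  0.1305] azY 94.6 tilt -1.0 w 0.035 j [-0.71  0.4  -0.04  1.14  0.   -0.79] F [-0.2  0.6 -3.3]
[-3.8 -1.4  0.1] 0.0
[-3.8 -1.4 11.1] 0.0
```

Emit:
arm_command(motion=[[[0,-2,-0.7,1,0],[0,-3.8,-1.4,3,0],[0,-3.8,-1.4,6,0],[0,-3.8,-1.4,8.5,0],[0,-3.8,-1.4,10.5,0],[0,-3.8,-1.4,11.1,0],[0,-3.8,-1.4,11.1,0]]])

```text
time: 17.45
eef_pos: [0.4738, -0.3834, 0.0181]
ee_rot: [0.125, -3.137, -0.003]
wrist_force: [-0.8, -0.1, -2.2]
width: 0.0347
grasp_force: 61.3
```

```bash
python3 -c "
from tr import *
tr('t2');rel([(.475,-.384,.012,94.5),(.475,-.384,.004,94.5)])"
```

```text
top 716 rect ((496.7132873535156, -369.8707580566406), (165.3285369873047, 58.81795120239258), 2.1022114753723145)
0.42 104 z95 0.0482 zmin 0.0283 y [-0.398  -0.3673]
0.45 127 z95 0.1288 zmin 0.0307 y [-0.3986 -0.358 ]
0.48 30 z95 0.1524 zmin 0.0256 y [-0.3708 -0.3447]
0.51 151 z95 0.0407 zmin 0.0238 y [-0.3949 -0.3612]
0.54 168 z95 0.036 zmin 0.0223 y [-0.396 -0.36 ]
0.57 136 z95 0.0343 zmin 0.0196 y [-0.3946 -0.3588]
scene 560 rect ((502.1897277832031, -380.4961242675781), (170.9932098388672, 38.393775939941406), 2.34169602394104)
0.42 37 z95 0.0485 zmin 0.0426 y [-0.4013 -0.3764]
0.45 80 z95 0.0478 zmin 0.0406 y [-0.401  -0.3701]
0.48 105 z95 0.0711 zmin 0.0369 y [-0.3999 -0.3637]
0.51 104 z95 0.0427 zmin 0.0299 y [-0.3968 -0.3634]
0.54 89 z95 0.0395 zmin 0.0171 y [-0.3952 -0.3607]
0.57 142 z95 0.0359 zmin 0.0098 y [-0.3922 -0.3597]
t 17.55 tcp [ 0.475  -0.3848  0.0205] azY 94.5 tilt -1.0 w 0.035 j [-0.68  0.55 -0.08  0.93  0.   -0.76] F [-0.1 -0.2 -1.6]
[-0.   0.1  0.8] 0.0
[-0.   0.1  1.6] 0.0
```

Emit:
arm_command(motion=[[[0,0,0,0.3,0],[0,0,0,0.6,0],[0,0,0,0.8,0],[0,0,0,1.0,0],[0,0,0,1.2,0],[0,0,0,1.3,0],[0,0,0,1.4,0],[0,0,0,1.4,0]]])

```text
time: 18.22
eef_pos: [0.4743, -0.3852, 0.0068]
ee_rot: [-0.122, 3.139, -0.002]
wrist_force: [-10.1, 2.6, 26.9]
width: 0.035
grasp_force: 64.1
```

```bash
python3 -c "
from tr import *
tr('t3');rel([])"
```

```text
top 693 rect ((497.67547607421875, -373.6802978515625), (164.9297332763672, 62.801231384277344), 6.468109130859375)
0.42 96 z95 0.0325 zmin 0.0183 y [-0.4019 -0.3697]
0.45 120 z95 0.1398 zmin 0.0167 y [-0.4008 -0.3599]
0.48 27 z95 0.1422 zmin 0.0186 y [-0.3765 -0.3485]
0.51 139 z95 0.034 zmin 0.0188 y [-0.3973 -0.3624]
0.54 171 z95 0.0326 zmin 0.0212 y [-0.3975 -0.3608]
0.57 140 z95 0.0323 zmin 0.0181 y [-0.395  -0.3599]
scene 549 rect ((500.7355651855469, -381.5850830078125), (170.72198486328125, 36.714019775390625), 4.48574161529541)
0.42 31 z95 0.0321 zmin 0.027 y [-0.402  -0.3763]
0.45 69 z95 0.0322 zmin 0.0267 y [-0.4032 -0.3699]
0.48 93 z95 0.0394 zmin 0.025 y [-0.3996 -0.365 ]
0.51 89 z95 0.0322 zmin 0.0242 y [-0.3978 -0.3635]
0.54 97 z95 0.0315 zmin 0.016 y [-0.396  -0.3612]
0.57 166 z95 0.0321 zmin 0.0082 y [-0.3922 -0.3601]
t 18.3167 tcp [ 0.4743 -0.3853  0.0068] azY 94.5 tilt -1.0 w 0.035 j [-0.68  0.57 -0.1   0.9  -0.   -0.76] F [-10.1   1.8  25. ]
```

Emit:
arm_command(motion=[[[0,0,0,-0.2,0],[0.6,0,0,-0.2,0],[0.6,0,0,-0.2,0],[0.6,0,0,-0.2,0],[0.6,0,0,-1,0],[0.6,0,0,-4,0],[0.6,0,0,-8,0],[0.6,0,0,-12,0]]])

```text
time: 18.98
eef_pos: [0.4735, -0.3841, 0.1265]
ee_rot: [0.123, -3.138, -0.002]
wrist_force: [0.3, -0.6, 0.3]
width: 0.0509
grasp_force: 0.0
```

Emit:
arm_command(motion=[[[0.6,3,0,-4,0],[0.6,6,0,-6,0],[0.6,9,0,-8,0],[0.6,12,0,-8,0],[0.6,15,0,-8,0],[0.6,15,0,-8,0]]])

```text
time: 19.48
eef_pos: [0.3208, -0.3967, 0.2065]
ee_rot: [0.119, -3.139, 0.001]
wrist_force: [-0.5, 0.8, -0.0]
width: 0.0515
grasp_force: 0.0
```

```bash
python3 - <<'E'
from tr import *
from see import see
tr('t4'); see('t5'); rel([])
p=cv2.imread('pics/t5.png'); cv2.imwrite('pics/c9.png',cv2.resize(p[80:250,130:450],(800,425),interpolation=3))
E
```

```text
top 903 rect ((498.4248046875, -383.67388916015625), (164.9660186767578, 44.27476119995117), 5.401086330413818)
0.42 100 z95 0.0317 zmin 0.0193 y [-0.404  -0.3692]
0.45 172 z95 0.0315 zmin 0.0207 y [-0.4028 -0.3676]
0.48 163 z95 0.0322 zmin 0.0206 y [-0.4008 -0.365 ]
0.51 162 z95 0.0317 zmin 0.0205 y [-0.3987 -0.3633]
0.54 165 z95 0.0313 zmin 0.0212 y [-0.3967 -0.3609]
0.57 141 z95 0.0315 zmin 0.0173 y [-0.3948 -0.3594]
scene 573 rect ((492.55975341796875, -381.7416076660156), (188.62657165527344, 35.61819076538086), 3.6437554359436035)
0.42 40 z95 0.0323 zmin 0.0213 y [-0.399  -0.3693]
0.45 81 z95 0.0327 zmin 0.0174 y [-0.4008 -0.367 ]
0.48 81 z95 0.032 zmin 0.022 y [-0.3992 -0.3656]
0.51 96 z95 0.0321 zmin 0.0087 y [-0.3973 -0.3631]
0.54 97 z95 0.032 zmin 0.017 y [-0.3966 -0.3612]
0.57 173 z95 0.032 zmin 0.0082 y [-0.3921 -0.3596]
red 51 [0.6623 0.0134 0.0886] ang 313.2 r 0.1078
lip 6 [0.5213 0.0298 0.0564] ang 222.8 r 0.0916
t 19.6333 tcp [ 0.3248 -0.3966  0.2057] azY 94.4 tilt -1.0 w 0.052 j [-0.88  0.24 -0.06  1.27  0.   -0.96] F [ 0.6 -0.3 -1. ]
```

View pics/c9.png

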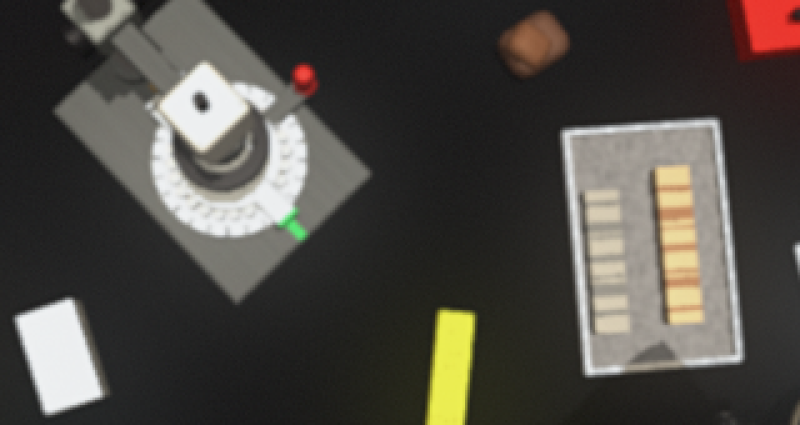

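The slab lies flat in the tray at (680,245) beside the old slab at (605,260). The stage lip is on the green mark at (290,222), and the gripper is clear.

```bash
python3 -c "
from bench import r
print(r.close_job())"
```

```text
the job is handed in; nothing more can be done
None
```

I handed the job in with the stage at its unloading stop and the slab lying flat and released in the tray beside the old slab; my final measurements agree, but the hand-in returned no verdict. It took two pushes on the handle, one close on the lip, and an upright grip with a regrip because the interface can't lean the tool.

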